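# Find the socket for the pump-head nut

### The job

Find which of the three standing sockets fits the recessed hex nut of the middle pump head on the pump block, trying them on it as needed, and finish with the fitting one fully home over the nut, upright, and still gripped in the fingers: do not let go of it. The other two sockets must be left standing upright on the bench. Leave the mug, the handset and the carton where they are.

Things in the scene. Friction and masses are not known exactly. Their poses are not given: they have to be found in the camera images.
- pump_block: Grey block fixed to the bench, 84 (x) by 236 (y) by 25 mm high, origin at the centre of its underside. On it, at y = -73, 0 and +73 mm, three round aluminium pump heads, 58 mm in diameter, each with a round recess holding a fixed hex nut. Nuts 13, 19, 25 mm across flats sit in recesses 27, 34, 41 mm wide; which head is in the middle varies and no pose tells it
- middle_seat (a point): Centre of the middle head's recess floor, 33 mm above the bench, axes as the block's: the underside centre of a fully home socket comes here. The nut, two flats facing +y and -y, is 12 mm high; a stud end stands 4 mm above it
- middle_rim (a point): Centre of the middle head's mouth, flush with its rim, 18 mm above the recess floor and 51 mm above the bench. A socket too small enters and stops on the nut, its underside 6 mm below the rim; one too large stops on the rim; only the right one goes down to the recess floor
- socket_small: Smallest of three plain dark steel sockets, standing open end down; origin at the centre of its underside, z up its axis. Round skirt 24 mm in diameter, 30 mm high; hex opening from below 15 mm across flats, 21 mm deep, two flats facing its +y and -y. On top a flat-sided tang to grip, 22 mm along x, 16 mm along y, from 30 to 66 mm above the underside. 90 to 310 g
- socket_medium: Middle of three plain dark steel sockets, standing open end down; origin at the centre of its underside, z up its axis. Round skirt 31 mm in diameter, 30 mm high; hex opening from below 21 mm across flats, 21 mm deep, two flats facing its +y and -y. On top a flat-sided tang to grip, 22 mm along x, 16 mm along y, from 30 to 66 mm above the underside. 90 to 310 g
- socket_large: Largest of three plain dark steel sockets, standing open end down; origin at the centre of its underside, z up its axis. Round skirt 38 mm in diameter, 30 mm high; hex opening from below 27 mm across flats, 21 mm deep, two flats facing its +y and -y. On top a flat-sided tang to grip, 22 mm along x, 16 mm along y, from 30 to 66 mm above the underside. 90 to 310 g
- mug: White mug, 78 mm in diameter, 90 mm high, handle at its +y, bystander; origin at the centre of its underside
- handset: Black telephone handset lying flat, 150 by 48 by 22 mm, bystander; origin at the centre of its underside
- carton: Closed cardboard carton, 80 by 110 by 45 mm, bystander; origin at the centre of its underside
Things that resemble listed ones, but are neither listed nor needed, are in the scene too. Leave any orange look-alike of the socket_large alone.

How it is judged:
By the outcome, as a careful person would: the job done as asked, in the order asked, and still so for the second after the job is handed in, while the arm keeps its last pose, push and grip.
It also fails if it takes over 64 s, if anything falls off the work surface, if the arm or the gripper's body presses on something with over 40 N, if the wrist force passes 120 N, or if a joint passes its speed limit or range.

### The arm

A 6-joint arm with a two-finger parallel gripper is mounted at the origin on the work surface. World frame = base frame: x ahead of the robot, y to its left, z up, the work surface at z = 0. Lengths are in m, angles in rad, forces in N, time in s.
With the tool pointing down it reaches from about 0.3 to 0.775 m from the base axis. Payload 14.6 kg.
Tool frame: the origin (TCP) lies at the very end of the fingers, on their centre line; the grasp point (between the pads) lies 19 mm behind it; z points along the fingers, y is the line along which they close (so a half turn about z gives the same grasp; the last joint's range is limited). The gripper opens to 94 mm and grips with 3 to 60 N. Pads are 16 mm wide; open, the fingers measure 119 mm over their backs; the gripper's body (75 mm by 177 mm) begins 78 mm behind the grasp point.
Start: joints at [1.149, 0.3, 1.521, -0, 1.321, -0.067], TCP at [0.191, 0.516, 0.205] pointing down, gripper open.
Joint ranges: [-3.03, 3.03], [-0.79, 2.21], [0.23, 2.52], [-1.04, 4.18], [0, 3.07], [-2.55, 2.55]. Speed limits (rad/s): [2.22, 2.22, 2.57, 3.14, 3.14, 3.14].

### API

Orientations are given as [roll, pitch, yaw] about the fixed x, y, z axes, in that order (R = Rz(yaw) Ry(pitch) Rx(roll)).
In Python, from station import ctrl, cams gives the robot as it stands. The module is installed in compiled form; this text tells all that it offers.
- The arm moves only by the tool arm_command, never from a script. Its argument "plan" is a list that holds one entry, the list of rows, each a list of 7 numbers: the shift along the tool's x, y, z in parts of the range, where 1.0 means 100 cm, then the turn, a rotation vector about the tool's x, y, z in fractions of the full range, 1 being pi/2 rad, then the closure, from -1 (fully open) to 1 (shut). A call has 1 to 12 rows; each row is the pose to reach, as a shift and turn from the pose commanded when the call began, along the tool's axes at that moment; what a row does not reach only later rows make up. A row lasts 1/10 s, in which the tool goes at most 50 mm and 8.59 degrees, less where a joint would pass 70% of its speed; a pose out of reach is approached as far as the arm can. No shift or turn number may pass 1 either way. A call with a gripper value outside its range is refused whole. The fingers move at their own pace and stop on an object; "squeeze" is the grip in N (left out, the last holds). Time passes only in rows, so rows that repeat a pose let the fingers close. It gives the time, the measured TCP pose, the force, the opening and the grip force at its end, in the units of the state.
- ctrl.get_obs(): the state, without advancing time (a new reading comes with each control period).
- cams.camera(name): name is "side" or "top" or "wrist"; returns (picture, depth): 420x560x3 uint8, blue, green, red; 420x560 float32, m along the optical axis (not along the pixel's ray), 0 where there is no reading.
- cams.camera_info(name): a dict with "fx", "fy", "cx", "cy" (pixels), "world_to_cam" (4x4, takes a point from world to camera coordinates). Camera axes: x right, y down, z forward; pixel columns grow to the right and rows downward; lengths in m; the calibration is good to about 2 mm. A picture is of the moment at which its call begins: read the wrist's pose just before it. camera_info takes no time and is no camera call; for the wrist camera it gives the pose at the moment of the call.
- ctrl.hand_in(): hands the job in; it is judged then, once.
The state is a dict: "time_s": time; "qpos": joint angles; "joint_vel": joint speeds; "tau": joint torques, N m; "ee_pos": TCP position; "eef_rot": TCP orientation; "force": force on the tool from outside, world axes, zero at the start; "moment": the same for the moment, N m; "grip_width": finger opening in m; "grip_force": force on a finger pad.
Only numpy, scipy, OpenCV 4.12 (cv2) and the standard library are available. Lean on these libraries where they do the work, as an engineer would, in place of code of your own. Each camera call takes 0.05 s, during which the arm holds its last target. There are 200 camera calls.

## Working session

There is one attempt and no reset: what is moved stays moved. The work goes in short steps, Python scripts to look and compute and a tool call to move; the robot and the scene stay as the last step left them, time stands still between calls to the robot, and variables do not carry over. Pictures are saved under pics/ and viewed, at most 10 in all, crops included, and the job is handed in when it is done.

Besides the shell and the picture viewer there is one more tool, called as name(argument=value, ...), one argument or row to a line, values as JSON. arm_command: Moves the arm, as the interface text tells. Its arguments: {"type":"object","properties":{"plan":{"type":"array"},"squeeze":{"type":"number"}},"required":["plan"]}

```bash
mkdir -p pics; python3 - <<'E'
from station import ctrl,cams
import cv2,numpy as np
o=ctrl.get_obs();print(o)
for n in("top","side"):
    p,d=cams.camera(n);cv2.imwrite(f"pics/{n}0.png",p);np.save(f"{n}0.npy",d);i=cams.camera_info(n);print(n,i)
E
```

```text
{'time_s': 0.0, 'qpos': array([ 1.14940223e+00,  3.00468566e-01,  1.52163751e+00, -1.78629040e-05,
        1.32070265e+00, -6.65520017e-02]), 'joint_vel': array([ 7.24404855e-04,  1.66946182e-04, -1.18277041e-03,  1.14321728e-03,
       -1.10058653e-03,  4.45991366e-07]), 'tau': array([ 2.34013634e-03, -5.31807876e+01, -3.52752793e+01,  7.09980517e-02,
        2.41208839e-02, -1.26974728e-04]), 'ee_pos': array([0.19095764, 0.51547898, 0.20486385]), 'eef_rot': array([-3.14037812e+00, -6.36092958e-05,  2.78675495e+00]), 'force': array([-0.37903787, -0.39624112, -0.44417459]), 'moment': array([0.02428316, 0.01308365, 0.00500418]), 'grip_force': 0.0, 'grip_width': 0.09378403767437546}
top {'fx': 484.06378047391917, 'fy': 484.06378047391917, 'cx': 277.98177964190387, 'cy': 204.09745528069973, 'world_to_cam': array([[ 5.17235857e-03, -9.99986616e-01,  1.20302694e-04,
         3.27039582e-02],
       [-9.96825418e-01, -5.16556576e-03, -7.94506332e-02,
         6.04864397e-01],
       [ 7.94501912e-02,  2.91026381e-04, -9.96838795e-01,
         1.17146806e+00],
       [ 0.00000000e+00,  0.00000000e+00,  0.00000000e+00,
         1.00000000e+00]])}
side {'fx': 453.2342159900852, 'fy': 453.2342159900852, 'cx': 284.1241350804185, 'cy': 208.53898461191397, 'world_to_cam': array([[ 0.91472295, -0.40399817, -0.00820994, -0.51380577],
       [-0.22374732, -0.48947568, -0.84282305,  0.19983255],
       [ 0.3364804 ,  0.77278654, -0.53812815,  1.02416753],
       [ 0.        ,  0.        ,  0.        ,  1.        ]])}
```

View pics/top0.png

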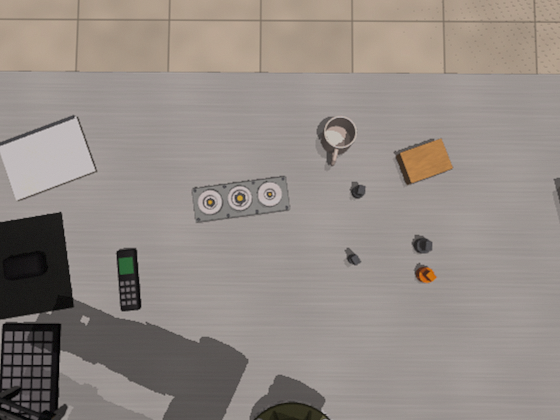

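View pics/side0.png

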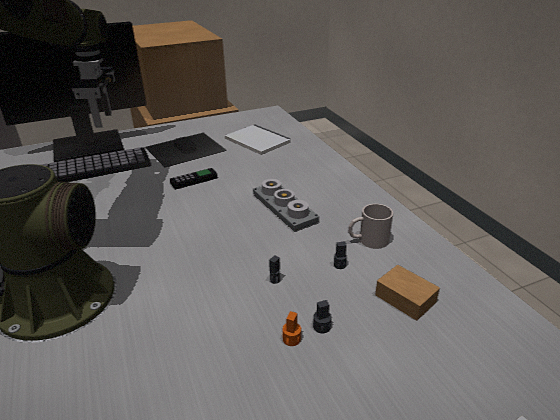

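The side and top views show the same layout. Candidates in the top view are dark sockets at (353,257), (358,190) and (424,244), plus an orange look-alike at (427,275), which I will leave alone. The pump block is at (240,199), with its middle head at (240,198).

```bash
cat > h.py <<'E'
from station import ctrl,cams
import cv2,numpy as np
def cloud(i,d):
    v,u=np.mgrid[:420,:560]
    c=np.stack([(u-i['cx'])/i['fx']*d,(v-i['cy'])/i['fy']*d,d],-1)
    M=np.linalg.inv(i['world_to_cam']);return c@M[:3,:3].T+M[:3,3]
def ray(i,uv,z):
    M=np.linalg.inv(i['world_to_cam']);uv=np.atleast_2d(uv).astype(float)
    r=np.c_[(uv[:,0]-i['cx'])/i['fx'],(uv[:,1]-i['cy'])/i['fy'],np.ones(len(uv))]@M[:3,:3].T
    return M[:3,3]+r*((z-M[2,3])/r[:,2])[:,None]
def proj(i,P):
    c=np.atleast_2d(P)@i['world_to_cam'][:3,:3].T+i['world_to_cam'][:3,3]
    return np.c_[c[:,0]/c[:,2]*i['fx']+i['cx'],c[:,1]/c[:,2]*i['fy']+i['cy']]
def snap(n,f):
    i=cams.camera_info(n);p,d=cams.camera(n);cv2.imwrite(f"pics/{f}.png",p);np.save(f"{f}.npy",d);return i,p,d
E
python3 - <<'E'
from h import *
i=cams.camera_info("top");p=cv2.imread("pics/top0.png");d=np.load("top0.npy");W=cloud(i,d)
for n,(u,v) in dict(small=(353,257),med=(358,190),large=(424,244),orange=(427,275)).items():
    w=W[v-16:v+17,u-16:u+17].reshape(-1,3);t=w[w[:,2]>.06];s=w[w[:,2]>.012]
    print(n,len(t),t.mean(0).round(4),'all',s.min(0).round(3),s.max(0).round(3))
    r=cv2.minAreaRect((t[:,:2]*1000).astype(np.float32));print(r)
w=W[165:235,180:300].reshape(-1,3);b=w[w[:,2]>.018]
print(cv2.minAreaRect((b[:,:2]*1000).astype(np.float32)),b[:,2].max())
print(ray(i,[(240,198),(210,202),(270,194)],.051))
w=cams.camera_info("wrist");M=np.linalg.inv(w['world_to_cam']);print(w,M)
cv2.imwrite("pics/crop1.png",np.hstack([cv2.resize(p[170:230,190:290],None,fx=4,fy=4),cv2.resize(p[180:290,340:440],(400,440),interpolation=2)[:240]]) )
cv2.imwrite("pics/crop1.png",cv2.resize(p[170:290,330:450],(600,600),interpolation=2))
E
```

```text
small 67 [ 0.4715 -0.1417  0.0996] all [ 0.457 -0.159  0.013] [0.51  0.035 1.216]
((493.8336486816406, -63.50700378417969), (199.14627075195312, 23.392887115478516), 74.19377899169922)
med 66 [ 0.6331 -0.1555  0.0995] all [ 0.51  -0.177  0.014] [0.65  0.035 1.216]
((572.1685791015625, -71.41170501708984), (23.041603088378906, 246.5499725341797), 35.639251708984375)
large 66 [ 0.504  -0.309   0.0997] all [ 0.486 -0.333  0.012] [0.521 0.035 1.216]
((502.97711181640625, -146.0387420654297), (18.91926383972168, 362.99346923828125), 0.23422230780124664)
orange 70 [ 0.4343 -0.319   0.0814] all [ 0.416 -0.342  0.012] [0.51  0.035 1.216]
((475.5007019042969, -151.47511291503906), (379.4800109863281, 22.20693016052246), 76.28441619873047)
((578.5353393554688, 124.9564208984375), (161.46063232421875, 236.39239501953125), 8.083337783813477) 1.2158177326488768
[[0.61684478 0.1276802  0.051     ]
 [0.60677033 0.20001056 0.051     ]
 [0.62693267 0.05525332 0.051     ]]
{'fx': 312.2228603756076, 'fy': 312.2228603756076, 'cx': 280.74845365431185, 'cy': 206.2532622347281, 'world_to_cam': array([[ 0.34843023,  0.93733348, -0.00152535, -0.54967365],
       [ 0.90353931, -0.33543417,  0.26664701, -0.02678757],
       [ 0.24942552, -0.09428609, -0.96379305,  0.39188683],
       [ 0.        ,  0.        ,  0.        ,  1.        ]])} [[ 0.34843023  0.90353931  0.24942552  0.11797996]
 [ 0.93733348 -0.33543417 -0.09428609  0.54319152]
 [-0.00152535  0.26664701 -0.96379305  0.38400218]
 [ 0.          0.          0.          1.        ]]
```

View pics/crop1.png

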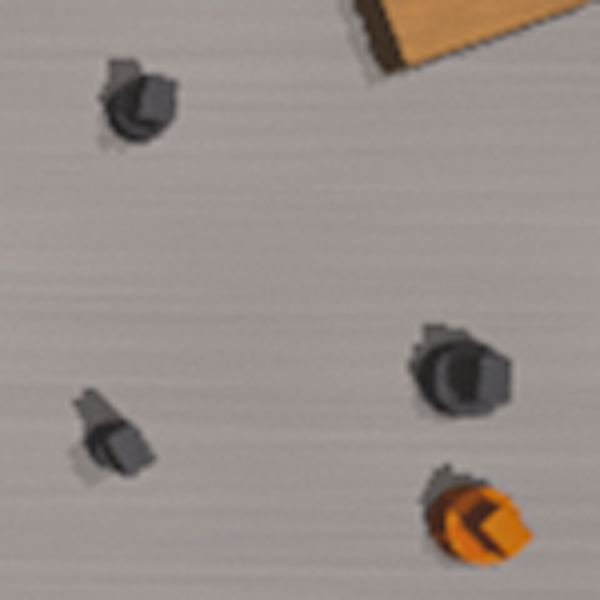

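The crop confirms the three dark sockets by skirt size: small at lower left, medium at upper left, large at right next to the orange decoy. Next I look closely at the middle head with the wrist camera.

The manual's scale: shifts go in shares of 100 cm and turns go in shares of pi/2 rad. Converting my numbers, -535 mm / 1000 = -0.535, -215 mm / 1000 = -0.215, -0.49 rad / 1.5708 = -0.3119.

arm_command(
  plan=[
    [[-0.535, -0.215, 0.05, 0, 0, -0.3119, -1], [-0.535, -0.215, 0.05, 0, 0, -0.3119, -1], [-0.535, -0.215, 0.05, 0, 0, -0.3119, -1], [-0.535, -0.215, 0.05, 0, 0, -0.3119, -1], [-0.535, -0.215, 0.05, 0, 0, -0.3119, -1], [-0.535, -0.215, 0.05, 0, 0, -0.3119, -1], [-0.535, -0.215, 0.05, 0, 0, -0.3119, -1], [-0.535, -0.215, 0.05, 0, 0, -0.3119, -1], [-0.535, -0.215, 0.05, 0, 0, -0.3119, -1], [-0.535, -0.215, 0.05, 0, 0, -0.3119, -1], [-0.535, -0.215, 0.05, 0, 0, -0.3119, -1], [-0.535, -0.215, 0.05, 0, 0, -0.3119, -1]],
  ],
)

```text
time_s: 1.3
ee_pos: [0.6193, 0.1261, 0.1547]
eef_rot: [-3.142, -0.001, -3.007]
force: [-0.2, -0.2, -0.1]
grip_width: 0.0941
grip_force: 0.0
```

arm_command(
  plan=[
    [[0, 0, 0, 0, 0, 0, -1], [0, 0, 0, 0, 0, 0, -1], [0, 0, 0, 0, 0, 0, -1]],
  ],
)

```text
time_s: 1.6
ee_pos: [0.6174, 0.129, 0.1554]
eef_rot: [3.141, -0.0, -3.006]
force: [0.4, 0.0, -0.1]
grip_width: 0.0938
grip_force: 0.0
```

```bash
python3 - <<'E'
from h import *
o=ctrl.get_obs();print(o['time_s'],o['ee_pos'],o['eef_rot'],o['qpos'])
i,p,d=snap("wrist","w1");np.save("w1i.npy",i,allow_pickle=True)
E
```

```text
1.6 [0.61742735 0.12903329 0.15536425] [ 3.14144937e+00 -4.84177932e-04 -3.00557468e+00] [ 1.47898909e-01  5.20940642e-01  1.33022568e+00  1.55064108e-04
  1.29090878e+00 -1.55895823e+00]
```

View pics/w1.png

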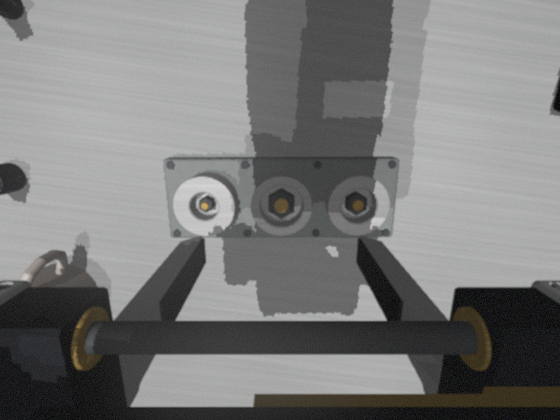

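The wrist view shows the block level in the image: middle head at about (282,205), the others at (205,205) and (358,203). The middle recess looks the largest, so I will measure it.

```bash
python3 - <<'E'
from h import *
i=np.load("w1i.npy",allow_pickle=True).item();p=cv2.imread("pics/w1.png");d=np.load("w1.npy");W=cloud(i,d)
ok=d>0;Z=W[...,2]
m=(ok&(Z>.018)&(Z<.07));m[240:]=0
print("bench z",np.median(Z[60:140,100:220]),"block top",np.median(Z[160:166,200:230]))
b=(ok&(Z>.017)&(Z<.03));b[245:]=0;b[:145]=0;b[:,:150]=0;b[:,410:]=0
pts=np.argwhere(b)[:,::-1]
hull=W[b][:,:2]
print("block",cv2.minAreaRect((hull*1000).astype(np.float32)))
cs=[]
for u,v in((205,205),(282,205),(358,203)):
    s=np.s_[v-40:v+40,u-40:u+40]
    head=(Z[s]>.046)&(Z[s]<.056)&ok[s]
    P=ray(i,np.argwhere(head)[:,::-1]+[u-40,v-40],.051)[:,:2]*1000
    (c,r)=cv2.minEnclosingCircle(P.astype(np.float32)) ;cs.append(c)
    # radial profile of height
    Q=W[s][ok[s]];rr=np.hypot(Q[:,0]*1000-c[0],Q[:,1]*1000-c[1])
    print(c,r,[(k,round(float(np.median(Q[(rr>=k)&(rr<k+2)][:,2]))*1000,1)) for k in range(0,34,2)])
cs=np.array(cs);dd=cs[0]-cs[2];print("yaw of y axis",np.degrees(np.arctan2(cs[2]-cs[0],1)),np.degrees(np.arctan2(dd[0],-dd[1])), cs.mean(0))
cv2.imwrite("pics/c2.png",cv2.resize(p[150:250,160:400],(792,330),interpolation=2))
E
```

```text
bench z -7.790034846857918e-05 block top 0.02475891546201578
block ((617.929931640625, 129.38865661621094), (84.17201232910156, 235.6121063232422), 7.733175277709961)
(627.7006225585938, 57.55148696899414) 29.499317169189453 [(0, 49.0), (2, 48.3), (4, 44.7), (6, 38.2), (8, 33.1), (10, 33.1), (12, 40.2), (14, 50.2), (16, 50.8), (18, 50.9), (20, 50.9), (22, 51.0), (24, 51.0), (26, 50.9), (28, 40.4), (30, 25.0), (32, 24.8)]
(617.6936645507812, 129.42929077148438) 29.377302169799805 [(0, 49.1), (2, 48.8), (4, 48.8), (6, 46.0), (8, 44.7), (10, 44.7), (12, 41.0), (14, 32.9), (16, 32.9), (18, 32.7), (20, 47.1), (22, 50.7), (24, 50.8), (26, 50.9), (28, 42.9), (30, 24.8), (32, 24.8)]
(607.56787109375, 201.20436096191406) 29.59099578857422 [(0, 49.1), (2, 48.7), (4, 47.4), (6, 44.8), (8, 43.2), (10, 33.1), (12, 32.8), (14, 33.0), (16, 43.5), (18, 50.7), (20, 50.9), (22, 50.9), (24, 50.8), (26, 50.8), (28, 40.1), (30, 24.8), (32, 24.8)]
yaw of y axis [-87.15643784  89.60115762] 7.9779616025277695 [617.65405273 129.39504623]
```

View pics/c2.png

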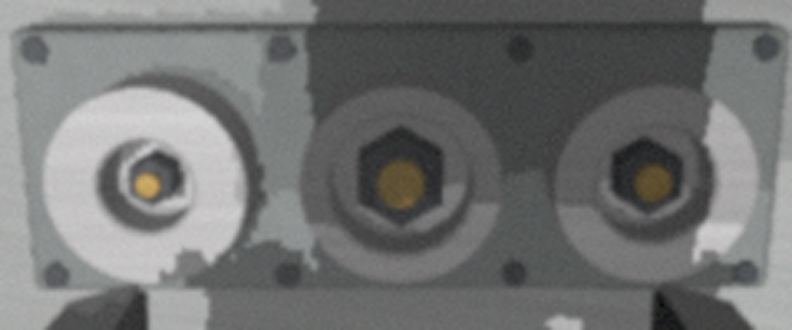

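The middle head has a recess radius of about 20.5 mm (41 mm wide), so its nut is 25 mm and socket_large is the one that fits. No trial is needed. Hover over the large dark socket next.

```bash
python3 - <<'E'
from h import *
i=cams.camera_info("top");d=np.load("top0.npy");W=cloud(i,d);W[d==0]=0
for n,(u,v) in dict(large=(424,244),orange=(427,275)).items():
    w=W[v-16:v+17,u-16:u+17].reshape(-1,3);t=w[(w[:,2]>.058)&(w[:,2]<.08)]
    print(n,len(t),t.mean(0).round(4),cv2.minAreaRect((t[:,:2]*1000).astype(np.float32)))
o=ctrl.get_obs();from scipy.spatial.transform import Rotation as R
Rm=R.from_euler('xyz',o['eef_rot']).as_matrix();print((Rm.T@(np.array([.504,-.305,.16])-o['ee_pos'])*1000).round(1))
E
```

```text
large 68 [ 0.5037 -0.3195  0.0645] ((503.68658447265625, -319.5846862792969), (18.91926383972168, 15.89869213104248), 0.23422230780124664)
orange 73 [ 0.4332 -0.3239  0.0646] ((432.74285888671875, -324.283203125), (22.268375396728516, 16.433212280273438), 43.45428466796875)
[ 171.4 -414.8   -4.4]
```

Converted, -429 mm / 1000 = -0.429, 173 mm / 1000 = 0.173, 0.137 rad / 1.5708 = 0.0872.

arm_command(
  plan=[
    [[0.173, -0.429, 0, 0, 0, 0.0872, -1], [0.173, -0.429, 0, 0, 0, 0.0872, -1], [0.173, -0.429, 0, 0, 0, 0.0872, -1], [0.173, -0.429, 0, 0, 0, 0.0872, -1], [0.173, -0.429, 0, 0, 0, 0.0872, -1], [0.173, -0.429, 0, 0, 0, 0.0872, -1], [0.173, -0.429, 0, 0, 0, 0.0872, -1], [0.173, -0.429, 0, 0, 0, 0.0872, -1], [0.173, -0.429, 0, 0, 0, 0.0872, -1], [0.173, -0.429, 0, 0, 0, 0.0872, -1], [0.173, -0.429, 0, 0, 0, 0.0872, -1], [0.173, -0.429, 0, 0, 0, 0.0872, -1]],
  ],
)

```text
time_s: 2.85
ee_pos: [0.5049, -0.3186, 0.1556]
eef_rot: [3.141, 0.0, 3.141]
force: [0.4, 0.7, 0.6]
grip_width: 0.094
grip_force: 0.0
```

arm_command(
  plan=[
    [[0, 0, 0, 0, 0, 0, -0.2], [0, 0, 0, 0, 0, 0, -0.2], [0, 0, 0, 0, 0, 0, -0.2], [0, 0, 0, 0, 0, 0, -0.2]],
  ],
)

```text
time_s: 3.25
ee_pos: [0.5047, -0.3197, 0.1555]
eef_rot: [3.142, 0.0, 3.14]
force: [0.3, -0.1, -0.4]
grip_width: 0.0654
grip_force: 0.0
```

```bash
python3 - <<'E'
from h import *
o=ctrl.get_obs();print(o['time_s'],o['ee_pos'],o['eef_rot'],o['qpos'],o['grip_width'])
i,p,d=snap("wrist","w2");W=cloud(i,d);W[d==0]=0;Z=W[...,2]
near=np.hypot(W[...,0]-.5037,W[...,1]+.3195)<.03
for lo,hi in((.062,.07),(.026,.034)):
    m=near&(Z>lo)&(Z<hi);r=cv2.minAreaRect((W[m][:,:2]*1000).astype(np.float32))
    print(m.sum(),W[m].mean(0).round(4),r,np.argwhere(m).mean(0)[::-1])
    if lo<.03:print(cv2.minEnclosingCircle((W[m][:,:2]*1000).astype(np.float32)))
E
```

```text
3.25 [ 0.50469655 -0.31966456  0.1555005 ] [3.14159017e+00 7.51474355e-05 3.14042886e+00] [-6.25925756e-01  4.47268261e-01  1.43854340e+00  4.83523980e-05
  1.25572149e+00 -2.19557327e+00] 0.065389241458475
421 [ 0.5047 -0.3213  0.0657] ((505.04608154296875, -321.34454345703125), (15.898300170898438, 22.162891387939453), 86.66200256347656) [278.54869359 209.97862233]
598 [ 0.501  -0.3213  0.0298] ((503.5487060546875, -321.1681823730469), (36.62092208862305, 34.00149154663086), 88.18767547607422) [278.76254181 196.48160535]
((505.1449279785156, -321.4445495605469), 18.90235710144043)
```

View pics/w2.png

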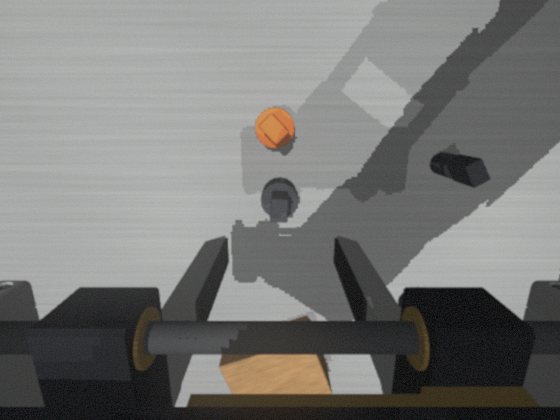

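The wrist view shows the dark large socket at (279,200), the orange decoy clear of it at (275,130), and the small socket at (462,168). Measured skirt radius is 18.9 mm, which confirms the large one, and its yaw is -3.3°. Descend and grip.

Converted, 121 mm / 1000 = 0.121, -1.7 mm / 1000 = -0.0017, 0.058 rad / 1.5708 = 0.0369.

arm_command(
  plan=[
    [[0, -0.0017, 0.04, 0, 0, 0.0369, -0.2], [0, -0.0017, 0.08, 0, 0, 0.0369, -0.2], [0, -0.0017, 0.105, 0, 0, 0.0369, -0.2], [0, -0.0017, 0.116, 0, 0, 0.0369, -0.2], [0, -0.0017, 0.121, 0, 0, 0.0369, -0.2], [0, -0.0017, 0.121, 0, 0, 0.0369, -0.2], [0, -0.0017, 0.121, 0, 0, 0.0369, 1], [0, -0.0017, 0.121, 0, 0, 0.0369, 1], [0, -0.0017, 0.121, 0, 0, 0.0369, 1], [0, -0.0017, 0.121, 0, 0, 0.0369, 1], [0, -0.0017, 0.121, 0, 0, 0.0369, 1], [0, -0.0017, 0.121, 0, 0, 0.0369, 1]],
  ],
  squeeze=45,
)

```text
time_s: 4.5
ee_pos: [0.5045, -0.3218, 0.0345]
eef_rot: [3.142, 0.0, 3.082]
force: [2.0, 0.4, 2.3]
grip_width: 0.0154
grip_force: 45.0
```

arm_command(
  plan=[
    [[0, 0, 0, 0, 0, 0, 1], [0, 0, 0, 0, 0, 0, 1], [0, 0, 0, 0, 0, 0, 1], [0, 0, 0, 0, 0, 0, 1], [0, 0, 0, 0, 0, 0, 1]],
  ],
)

```text
time_s: 5.0
ee_pos: [0.5045, -0.3218, 0.0345]
eef_rot: [-3.142, 0.0, 3.082]
force: [-0.5, 0.5, 1.6]
grip_width: 0.0156
grip_force: 45.0
```

Converted, -110 mm / 1000 = -0.11, -100 mm / 1000 = -0.1.

arm_command(
  plan=[
    [[0, 0, -0.03, 0, 0, 0, 1], [0, 0, -0.07, 0, 0, 0, 1], [0, 0, -0.1, 0, 0, 0, 1], [0, 0, -0.11, 0, 0, 0, 1], [0, 0, -0.11, 0, 0, 0, 1], [0, 0, -0.11, 0, 0, 0, 1]],
  ],
)

```text
time_s: 5.6
ee_pos: [0.5039, -0.3215, 0.1425]
eef_rot: [3.14, -0.002, 3.082]
force: [1.0, 1.2, -2.1]
grip_width: 0.0155
grip_force: 45.0
```

```bash
cat > rel.py <<'E'
# tang pose relative to the TCP (wrist depth), and the tool shift that puts it over the middle seat
from h import *
from scipy.spatial.transform import Rotation as R
import sys
SEAT=np.array([.6178,.1294])
o=ctrl.get_obs();i,p,d=snap("wrist",sys.argv[1]);W=cloud(i,d);W[d==0]=-1
Rm=R.from_euler('xyz',o['eef_rot']).as_matrix();T=(W-o['ee_pos'])@Rm*1000
print(o['time_s'],o['ee_pos'].round(4),o['eef_rot'].round(4),o['force'].round(1),o['grip_width'],o['grip_force'])
m=(np.hypot(T[...,0],T[...,1])<25)&(T[...,2]>-1)&(T[...,2]<8)
print("skirt top",m.sum(),T[m].mean(0).round(1),cv2.minEnclosingCircle(T[m][:,:2].astype(np.float32)),np.percentile(T[m][:,2],[5,50,95]).round(1))
m=(np.hypot(T[...,0],T[...,1])<14)&(T[...,2]>-36)&(T[...,2]<-28)
print("tang top",m.sum(),cv2.minAreaRect(T[m][:,:2].astype(np.float32)),np.median(T[m][:,2]))
print("TCP->seat shift, tool mm",(Rm.T@(np.r_[SEAT,o['ee_pos'][2]]-o['ee_pos'])*1000).round(1))
E
python3 rel.py w3
```

```text
5.6 [ 0.5039 -0.3215  0.1425] [ 3.1403e+00 -2.0000e-03  3.0818e+00] [ 1.   1.2 -2.1] 0.015472828819833 44.998286962509155
skirt top 703 [12.2  0.1  4.5] ((5.889932632446289, 0.22481441497802734), 17.411088943481445) [0.3 4.8 6.5]
tang top 1266 ((-0.3175392150878906, 0.04873466491699219), (20.20997428894043, 22.28690528869629), 89.51055145263672) -31.217728188697514
TCP->seat shift, tool mm [-8.680e+01  4.569e+02  4.000e-01]
```

Converted, 456.9 mm / 1000 = 0.4569, 438 mm / 1000 = 0.438, -0.196 rad / 1.5708 = -0.1248.

arm_command(
  plan=[
    [[-0.003, 0.015, 0, 0, 0, 0, 1], [-0.009, 0.048, 0, 0, 0, -0.0127, 1], [-0.018, 0.093, 0, 0, 0, -0.0255, 1], [-0.026, 0.138, 0, 0, 0, -0.0382, 1], [-0.035, 0.183, 0, 0, 0, -0.0509, 1], [-0.043, 0.228, 0, 0, 0, -0.0637, 1], [-0.052, 0.273, 0, 0, 0, -0.0764, 1], [-0.06, 0.318, 0, 0, 0, -0.0891, 1], [-0.069, 0.363, 0, 0, 0, -0.1019, 1], [-0.077, 0.405, 0, 0, 0, -0.1146, 1], [-0.083, 0.438, 0, 0, 0, -0.1248, 1], [-0.0864, 0.4569, 0, 0, 0, -0.1248, 1]],
  ],
)

```text
time_s: 6.85
ee_pos: [0.6174, 0.1324, 0.1433]
eef_rot: [3.141, -0.002, -3.003]
force: [-0.4, -0.4, -1.4]
grip_width: 0.0158
grip_force: 45.0
```

arm_command(
  plan=[
    [[0, 0, 0, 0, 0, 0, 1], [0, 0, 0, 0, 0, 0, 1], [0, 0, 0, 0, 0, 0, 1], [0, 0, 0, 0, 0, 0, 1], [0, 0, 0, 0, 0, 0, 1]],
  ],
)

```text
time_s: 7.35
ee_pos: [0.618, 0.1282, 0.1446]
eef_rot: [-3.142, 0.0, -3.007]
force: [-0.4, 0.1, -2.1]
grip_width: 0.0157
grip_force: 45.0
```

```bash
python3 rel.py w4; python3 - <<'E'
from h import *
i,p,d=snap("side","s1");c=proj(i,[.6178,.1294,.08])[0].astype(int);print(c)
u,v=c;q=p[max(v-70,0):v+50,u-75:u+75];cv2.imwrite("pics/s1c.png",cv2.resize(q,None,fx=4,fy=4,interpolation=2))
E
```

```text
7.35 [0.618  0.1282 0.1446] [-3.1415e+00  1.0000e-04 -3.0066e+00] [-0.4  0.1 -2.1] 0.015743249085932092 44.99820649623871
skirt top 709 [12.1  0.2  4.6] ((5.616393089294434, 0.25412845611572266), 17.453060150146484) [0.6 4.8 6.4]
tang top 1274 ((-0.47472286224365234, -0.11516761779785156), (22.300500869750977, 20.442846298217773), 0.40689101815223694) -31.204730229170927
TCP->seat shift, tool mm [ 0.1  1.2 -0. ]
[283 184]
```

View pics/s1c.png

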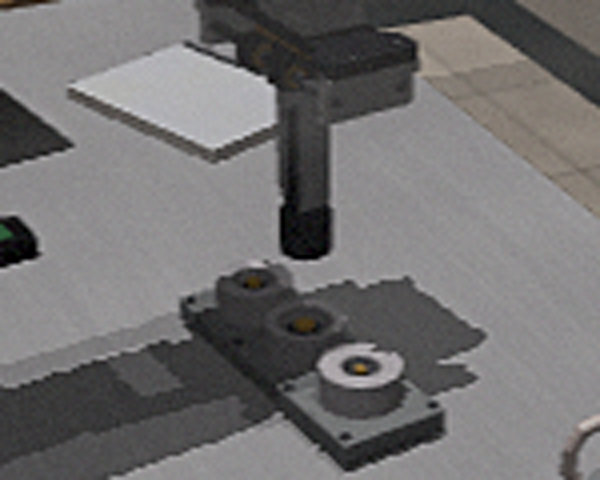

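The side crop shows the socket held upright above the middle head at (305,230), ready to lower. Correct by (0.6, 1.2) mm and lower to just above the rim.

Converted, 55 mm / 1000 = 0.055, 1.2 mm / 1000 = 0.0012.

arm_command(
  plan=[
    [[0.0006, 0.0012, 0.015, 0, 0, 0, 1], [0.0006, 0.0012, 0.035, 0, 0, 0, 1], [0.0006, 0.0012, 0.048, 0, 0, 0, 1], [0.0006, 0.0012, 0.054, 0, 0, 0, 1], [0.0006, 0.0012, 0.055, 0, 0, 0, 1], [0.0006, 0.0012, 0.055, 0, 0, 0, 1], [0.0006, 0.0012, 0.055, 0, 0, 0, 1]],
  ],
)

```text
time_s: 8.15
ee_pos: [0.6176, 0.1303, 0.0902]
eef_rot: [-3.142, 0.001, -3.005]
force: [-0.7, 0.1, -2.3]
grip_width: 0.0153
grip_force: 45.0
```

```bash
python3 rel.py w5; python3 -c "from h import *;o=ctrl.get_obs();print(o['ee_pos']*1000,o['moment'])"
```

```text
8.15 [0.6176 0.1303 0.0902] [-3.1416e+00  1.2000e-03 -3.0054e+00] [-0.7  0.1 -2.3] 0.015345735857404948 44.99820291996002
skirt top 704 [12.1  0.2  4.5] ((5.690279006958008, 0.23137187957763672), 17.364782333374023) [0.5 4.7 6.4]
tang top 1267 ((-0.5605363845825195, 0.28624820709228516), (20.643911361694336, 22.362197875976562), 88.194580078125) -31.193667434799355
TCP->seat shift, tool mm [-0.1 -0.9  0. ]
[617.59009311 130.22924984  90.19414617] [ 0.0364094  -0.02342542  0.02493664]
```

arm_command(
  plan=[
    [[0, 0, 0, 0, 0, 0, 1], [0, 0, 0, 0, 0, 0, 1], [0, 0, 0, 0, 0, 0, 1]],
  ],
)

```text
time_s: 8.5
ee_pos: [0.6173, 0.1302, 0.0896]
eef_rot: [3.142, 0.0, -3.005]
force: [-0.3, 1.0, -2.1]
grip_width: 0.016
grip_force: 45.0
```

arm_command(
  plan=[
    [[0, 0, 0, 0, 0, 0, 1]],
  ],
)

```text
time_s: 8.6
ee_pos: [0.6173, 0.1302, 0.0895]
eef_rot: [-3.142, 0.0, -3.005]
force: [-1.0, 0.8, -1.9]
grip_width: 0.0159
grip_force: 45.0
```

arm_command(
  plan=[
    [[0, 0, 0, 0, 0, 0, 1]],
  ],
)

```text
time_s: 8.7
ee_pos: [0.6173, 0.1302, 0.0895]
eef_rot: [-3.142, 0.0, -3.005]
force: [-0.3, -1.0, -1.5]
grip_width: 0.0159
grip_force: 45.0
```

Converted, 8 mm / 1000 = 0.008, 7 mm / 1000 = 0.007.

arm_command(
  plan=[
    [[0, -0.0008, 0, 0, 0, 0, 1], [0, -0.0008, 0, 0, 0, 0, 1], [0, -0.0008, 0.002, 0, 0, 0, 1], [0, -0.0008, 0.004, 0, 0, 0, 1], [0, -0.0008, 0.006, 0, 0, 0, 1], [0, -0.0008, 0.007, 0, 0, 0, 1], [0, -0.0008, 0.008, 0, 0, 0, 1], [0, -0.0008, 0.008, 0, 0, 0, 1], [0, -0.0008, 0.008, 0, 0, 0, 1]],
  ],
)

```text
time_s: 9.6
ee_pos: [0.6174, 0.1294, 0.0815]
eef_rot: [-3.142, 0.0, -3.005]
force: [-1.0, -0.2, -0.6]
grip_width: 0.0157
grip_force: 45.0
```

Converted, 4 mm / 1000 = 0.004, 3 mm / 1000 = 0.003.

arm_command(
  plan=[
    [[0, 0, 0.001, 0, 0, 0, 1], [0, 0, 0.002, 0, 0, 0, 1], [0, 0, 0.003, 0, 0, 0, 1], [0, 0, 0.004, 0, 0, 0, 1], [0, 0, 0.004, 0, 0, 0, 1]],
  ],
)

```text
time_s: 10.1
ee_pos: [0.6173, 0.1294, 0.0772]
eef_rot: [-3.142, -0.0, -3.005]
force: [-0.7, -0.2, -1.4]
grip_width: 0.0158
grip_force: 45.0
```

Converted, 9 mm / 1000 = 0.009, 8.5 mm / 1000 = 0.0085.

arm_command(
  plan=[
    [[0, 0, 0.0015, 0, 0, 0, 1], [0, 0, 0.003, 0, 0, 0, 1], [0, 0, 0.0045, 0, 0, 0, 1], [0, 0, 0.006, 0, 0, 0, 1], [0, 0, 0.0075, 0, 0, 0, 1], [0, 0, 0.0085, 0, 0, 0, 1], [0, 0, 0.009, 0, 0, 0, 1], [0, 0, 0.009, 0, 0, 0, 1], [0, 0, 0.009, 0, 0, 0, 1]],
  ],
)

```text
time_s: 11.0
ee_pos: [0.6174, 0.1294, 0.0685]
eef_rot: [3.142, 0.0, -3.005]
force: [-0.3, 0.5, -1.2]
grip_width: 0.0156
grip_force: 45.0
```

Converted, 1 mm / 1000 = 0.001, 0.8 mm / 1000 = 0.0008.

arm_command(
  plan=[
    [[0, 0, 0.0005, 0, 0, 0, 1], [0, 0, 0.0008, 0, 0, 0, 1], [0, 0, 0.001, 0, 0, 0, 1], [0, 0, 0.001, 0, 0, 0, 1], [0, 0, 0.001, 0, 0, 0, 1]],
  ],
)

```text
time_s: 11.5
ee_pos: [0.6174, 0.1294, 0.0675]
eef_rot: [3.142, 0.0, -3.005]
force: [-1.3, -0.6, -0.4]
grip_width: 0.0159
grip_force: 45.0
```

Nearly home. Press gently until the floor pushes back.

arm_command(
  plan=[
    [[0, 0, 0.0002, 0, 0, 0, 1], [0, 0, 0.0004, 0, 0, 0, 1], [0, 0, 0.0005, 0, 0, 0, 1], [0, 0, 0.0005, 0, 0, 0, 1], [0, 0, 0.0005, 0, 0, 0, 1]],
  ],
)

```text
time_s: 12.0
ee_pos: [0.6174, 0.1294, 0.0675]
eef_rot: [3.142, 0.0, -3.005]
force: [-4.5, 0.3, 5.6]
grip_width: 0.0158
grip_force: 45.0
```

Converted, 0.3 mm / 1000 = 0.0003, 0.2 mm / 1000 = 0.0002.

arm_command(
  plan=[
    [[0, 0, 0.0001, 0, 0, 0, 1], [0, 0, 0.0002, 0, 0, 0, 1], [0, 0, 0.0003, 0, 0, 0, 1], [0, 0, 0.0003, 0, 0, 0, 1], [0, 0, 0.0003, 0, 0, 0, 1]],
  ],
)

```text
time_s: 12.5
ee_pos: [0.6175, 0.1294, 0.0675]
eef_rot: [-3.142, 0.0, -3.005]
force: [-4.5, 0.3, 8.3]
grip_width: 0.0158
grip_force: 45.0
```

The tool stopped at z = 67.5 mm, the height predicted for fully home, and the floor pushes back with about 8 N. One check image, then hand in.

```bash
python3 rel.py w6; python3 - <<'E'
from h import *
i,p,d=snap("side","s2");cv2.imwrite("pics/s2c.png",cv2.resize(p[140:360,190:450],(780,600)[:2],interpolation=2))
E
```

```text
12.5 [0.6175 0.1294 0.0675] [-3.1415e+00  5.0000e-04 -3.0053e+00] [-4.5  0.3  8.3] 0.015842497684832823 45.00242471694946
skirt top 701 [12.2  0.3  4.5] ((5.858698844909668, 0.31992435455322266), 17.39645004272461) [0.8 4.8 6.5]
tang top 1275 ((-0.5121068954467773, 0.09720420837402344), (20.619382858276367, 22.679000854492188), 89.6011734008789) -31.26740644682449
TCP->seat shift, tool mm [-0.3 -0.1  0. ]
```

View pics/s2c.png

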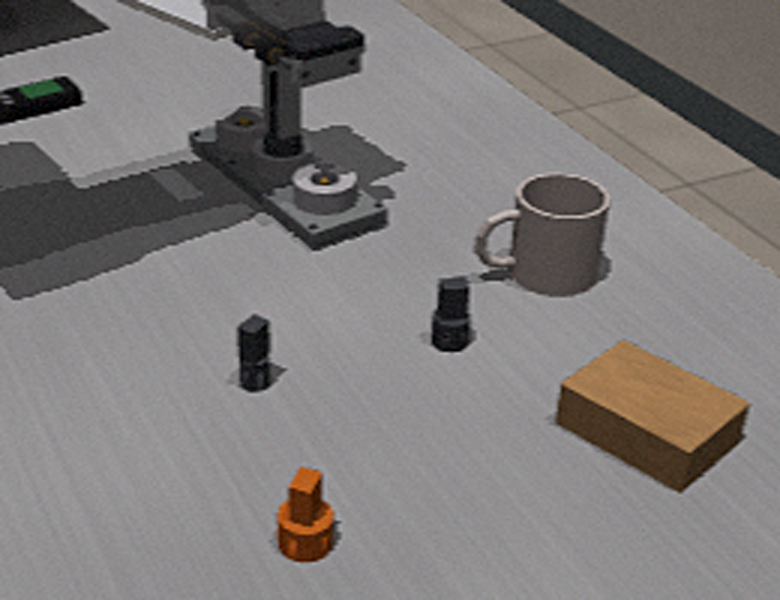

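The side crop shows the large socket seated in the middle head at (283,150) and still gripped. The small socket at (255,352) and the medium at (452,315) stand upright, and the mug, carton and decoy are undisturbed.

```bash
python3 -c "from station import ctrl;print(ctrl.hand_in())"
```

```text
the job is handed in; nothing more can be done
None
```

The large socket fits (middle recess measured 41 mm, so the nut is 25 mm); it is fully home over the nut, upright and still gripped, nothing else was moved, and the job was handed in at about 12.6 s.

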